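# Reseat a loose plug-in timer on a switched power block

### The job

The white plug-in timer has worked loose from its socket on the power block, which is on. Switch the block off at its paddle switch, then press the timer fully home, and then switch the block on again. Use gentle fingertip pressure throughout, never more than 18 N, and leave the jar, mug and can standing where they are.

Things in the scene. Friction and masses are not known exactly. Their poses are not given: they have to be found in the camera images.
- base: Power block, fixed. Origin: centre of the black base plate's underside, on the table; x' across the block to its far side, y' along it, z up. Plate 110 (x') x 280 (y') x 12 mm; on two columns it carries an off-white socket head, 85 x 260 x 45 mm tall, centred. The black charger at y' = -85 mm, 34 mm tall, is home already. The two spots' axes are the same.
- switch_spot (a point): Point on the base plate's top (12 mm above the table) straight below the switch's pivot: x' = 0, y' = +85 mm. The head's height is adjustable and NOT reported: its top face is anywhere from 65 to 85 mm above the table, the same all through a run, firm under load. Find it by touch or depth image.
- rocker (a joint): Dark paddle switch, rad: 0 = on (near, -x' ridge down), 0.30 = off (far, +x' ridge down); starts on. 56 (x') x 32 mm, pivot along y', 7 mm above the head's top. A cross ridge 23 mm either side of the pivot tops out 20 mm (up) or 14 mm (down) above the head's top. Pushing the raised ridge down takes 6 N, falling to 0 after 3.5 mm, where it snaps over and drops away to a hard stop at 7 mm.
- timer_spot (a point): Point on the base plate's top (12 mm above the table) straight below the middle of the white timer: x' = 0, y' = -5 mm. The timer is a box 60 (x') x 55 (y') x 40 mm tall with a flat dial, 44 mm across and 4 mm thick, centred on top. The dial's top is 44 mm above the head's top face when home, 54 mm when 10 mm out.
- timer (a joint): How far the white plug-in timer is pressed down, m: 0 = 10 mm out of its socket, 0.010 = fully home, underside flush on the head. Starts at 0 to 0.004. It slides straight down against about 6 N of steady friction, stays where it is left, and stops hard when home.
- jar: Loose amber glass jar, 64 mm across, 85 mm tall, on the table beyond the block; leave alone. Origin: centre of its underside.
- cup: Loose white mug, 76 mm across, 80 mm tall, beyond the block; leave alone. Origin: centre of its underside.
- can: Loose can with paper label, 66 mm across, 90 mm tall, beyond the block; leave alone. Origin: centre of its underside.

How it is judged:
By the outcome, as a careful person would: the job done as asked, in the order asked, and still so for the second after the job is handed in, with the robot touching nothing.
It also fails if it takes over 61 s, if anything falls off the work surface, if the arm or the gripper's body presses on something with over 40 N, if the wrist force passes 120 N, or if a joint passes its speed limit or range.

### The arm

A 7-joint arm with a two-finger parallel gripper is mounted at the origin on the work surface. World frame = base frame: x ahead of the robot, y to its left, z up, the work surface at z = 0. Lengths are in m, angles in degrees, forces in N, time in s.
With the tool pointing down it reaches from about 0.425 to 0.875 m from the base axis. Payload 4.7 kg.
Tool frame: the origin (TCP) lies at the very end of the fingers, on their centre line; the grasp point (between the pads) lies 19 mm behind it (env.grasp_offset is the distance from the TCP to the grasp point, in m); z points along the fingers, y is the line along which they close (so a half turn about z gives the same grasp; the last joint's range is limited). The gripper opens to 87 mm and grips with 3 to 60 N. Pads are 19 mm wide; open, the fingers measure 117 mm over their backs; the gripper's body (75 mm by 190 mm) begins 51 mm behind the grasp point.
Start: joints at [-72.76, 18.392, -4.016, 83.108, 1.295, 78.541, -3.26], TCP at [0.184, 0.623, 0.223] pointing down, gripper open.
Joint ranges: [-163.93, 163.93], [-17.29, 119.83], [-79.2, 71.16], [3.27, 140.29], [-89.18, 269.18], [5.43, 117.66], [-154.24, 154.24]. Speed limits (degrees/s): [147.25, 147.25, 180, 180, 180, 180, 180].

### API

Orientations are given as [roll, pitch, yaw] about the fixed x, y, z axes, in that order (R = Rz(yaw) Ry(pitch) Rx(roll)).
In Python, from cell import env gives the robot as it stands. The module is installed in compiled form; this text tells all that it offers.
- The arm moves only by the tool drive_tool, never from a script. Its argument "moves" is one flat list of numbers, 5 for each row, row after row: the shift along the tool's x, y, z in units of 40 mm (1.0 is 40 mm), then the turn about the tool's z in units of 10 degrees (1.0 is 10 degrees), then the finger opening in mm, from 0 to 87. A call has 1 to 5 rows; each row is the pose to reach, as a shift and turn from the pose commanded when the call began, along the tool's axes at that moment; what a row does not reach only later rows make up. A row lasts 1/8 s, in which the tool goes at most 62.5 mm and 10.7 degrees, less where a joint would pass 70% of its speed; a pose out of reach is approached as far as the arm can. A call with a gripper value outside its range is refused whole. The fingers move at their own pace and stop on an object; "squeeze" is the grip in N (left out, the last holds). Time passes only in rows, so rows that repeat a pose let the fingers close. It gives the time, the measured TCP pose, the force, the opening and the grip force at its end, in the units of the state.
- env.get_obs(): the state, without advancing time (a new reading comes with each control period).
- env.read_camera(name): name is "scene" or "top" or "wrist"; returns (picture, depth): 420x560x3 uint8, red, green, blue; 420x560 float32, m along the optical axis (not along the pixel's ray), 0 where there is no reading.
- env.camera_model(name): a dict with "K" (3x3 intrinsics, pixels), "rvec" (rotation vector, rad) and "tvec" (3), from world to camera coordinates, as OpenCV has them; the wrist camera has in their place "tool_from_camera" (4x4, takes a point from camera to tool coordinates, whose origin is the TCP and whose axes are the flange's). Camera axes: x right, y down, z forward; pixel columns grow to the right and rows downward; lengths in m; the calibration is good to about 2 mm. A picture is of the moment at which its call begins: read the wrist's pose just before it. camera_model takes no time and is no camera call.
- env.sign_off(): hands the job in; it is judged then, once.
The state is a dict: "time_s": time; "qpos": joint angles; "joint_velocities": joint speeds; "effort": joint torques, N m; "tool_pos": TCP position; "tool_rot": TCP orientation; "force": force on the tool from outside, world axes, zero at the start; "wrist_torque": the same for the moment, N m; "grip_width": finger opening in m; "grasp_force": force on a finger pad.
Only numpy, scipy, OpenCV 4.12 (cv2) and the standard library are available. Lean on these libraries where they do the work, as an engineer would, in place of code of your own. Each camera call takes 0.05 s, during which the arm holds its last target. There are 200 camera calls.

## Working session

There is one attempt and no reset: what is moved stays moved. The work goes in short steps, Python scripts to look and compute and a tool call to move; the robot and the scene stay as the last step left them, time stands still between calls to the robot, and variables do not carry over. Pictures are saved under pics/ and viewed, at most 10 in all, crops included, and the job is handed in when it is done.

Besides the shell and the picture viewer there is one more tool, called by a JSON object that holds its "fn" and its "kwargs", one argument or row to a line. drive_tool: Moves the arm, as the interface text tells. Its arguments: {"type":"object","properties":{"moves":{"type":"array","items":{"type":"number"}},"squeeze":{"type":"number"}},"required":["moves"]}

```bash
mkdir -p pics; cat > h.py <<'E'
import numpy as np, cv2
from cell import env
def cloud(name):
    o=env.get_obs(); im,d=env.read_camera(name); m=env.camera_model(name); K=np.array(m["K"])
    v,u=np.mgrid[0:420,0:560]; P=np.stack([(u-K[0,2])/K[0,0]*d,(v-K[1,2])/K[1,1]*d,d],-1)
    if name=="wrist":
        from scipy.spatial.transform import Rotation as R
        T=np.array(m["tool_from_camera"]); P=P@T[:3,:3].T+T[:3,3]
        r=R.from_euler("xyz",o["tool_rot"],degrees=True).as_matrix(); W=P@r.T+o["tool_pos"]
    else:
        r=cv2.Rodrigues(np.array(m["rvec"]))[0]; W=(P-np.array(m["tvec"]).ravel())@r
    W[d==0]=np.nan
    return im,d,W
E
python3 - <<'E'
from h import *
o=env.get_obs(); print({k:np.round(v,3) for k,v in o.items()})
for n in("top","scene"):
    im,d,W=cloud(n); cv2.imwrite(f"pics/{n}0.png",im[...,::-1]); np.savez(f"{n}0.npz",im=im,W=W)
    print(n,np.nanmin(W,(0,1)),np.nanmax(W,(0,1)))
E
```

```text
{'time_s': np.float64(0.0), 'qpos': array([-72.758,  18.438,  -4.017,  83.174,   1.297,  78.542,  -3.26 ]), 'joint_velocities': array([ 0.009, -0.019, -0.024, -0.02 ,  0.028, -0.008,  0.058]), 'effort': array([ 0.0000e+00, -4.9129e+01, -4.0400e-01, -3.1252e+01, -6.4000e-02,
        4.4000e-02,  0.0000e+00]), 'tool_pos': array([0.184, 0.623, 0.221]), 'tool_rot': array([-1.79892e+02,  7.00000e-03,  1.63570e+02]), 'force': array([ 0.247, -0.334,  0.175]), 'wrist_torque': array([-0.023,  0.009, -0.035]), 'grasp_force': np.float64(0.0), 'grip_width': np.float64(0.087)}
top [ 0.26370318 -1.15276913 -0.76453914] [1.70868421 1.21684704 0.13209315]
scene [-0.94877372 -0.5645949  -0.76386997] [1.32410752 2.09619805 0.41983557]
```

View pics/top0.png

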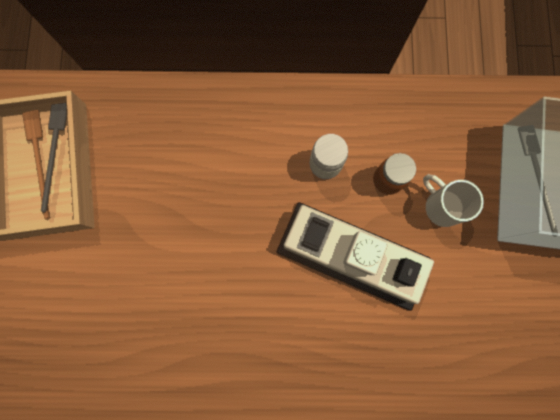

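View pics/scene0.png

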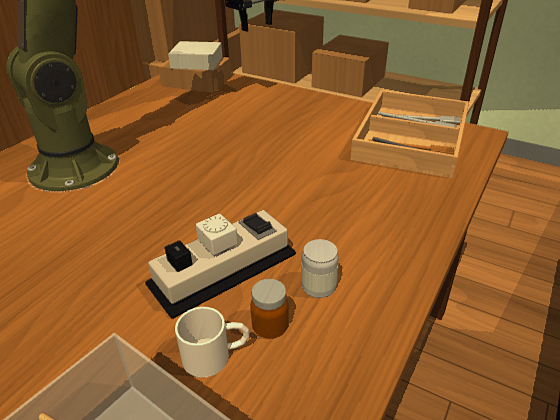

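The top view shows the block at about (360,255), with the switch at (316,234), timer dial at (367,252) and charger at (407,271). The can, jar and mug are beyond it, at (328,155), (397,172) and (455,203). In the scene view the timer sits between the switch at (258,222) and the charger at (178,255). Next I'll measure the head from depth.

```bash
python3 - <<'E'
from h import *
for n,(u0,u1,v0,v1) in (("top",(275,440,195,315)),("scene",(140,300,200,310))):
    f=np.load(n+"0.npz"); W=f["W"][v0:v1,u0:u1].reshape(-1,3); im=f["im"][v0:v1,u0:u1].reshape(-1,3).astype(int)
    ok=np.isfinite(W).all(1)&(W[:,0]>.3); W,im=W[ok],im[ok]
    h,e=np.histogram(W[:,2],np.arange(0,.16,.003)); print(n,[(round(a,3),b) for a,b in zip(e,h) if b>15])
    m=(W[:,2]>.055)&(W[:,2]<.092)&(im.min(1)>110) if n=="top" else (W[:,2]>.055)&(W[:,2]<.092)
    zt=np.median(W[(W[:,2]>.06)&(W[:,2]<.09)][:,2]); 
    m=(abs(W[:,2]-zt)<.006)
    r=cv2.minAreaRect(W[m][:,:2].astype(np.float32)); print("head z",zt,r)
    d=W[W[:,2]>zt+.036]; print("timer",len(d),d.mean(0),np.percentile(d[:,2],[5,50,95]),cv2.minAreaRect(d[:,:2].astype(np.float32)))
    k=W[(im.max(1)<70)&(W[:,2]>zt+.003)]; 
    c=np.array(r[0]); 
    if len(k): 
        L=cv2.kmeans(k[:,:2].astype(np.float32),2,None,(3,50,1e-5),3,cv2.KMEANS_PP_CENTERS); print("dark",L[2],[np.percentile(k[L[1].ravel()==i][:,2],[5,50,95]) for i in (0,1)])
E
```

```text
top [(np.float64(0.0), np.int64(1782)), (np.float64(0.003), np.int64(53)), (np.float64(0.006), np.int64(321)), (np.float64(0.009), np.int64(980)), (np.float64(0.012), np.int64(182)), (np.float64(0.015), np.int64(19)), (np.float64(0.018), np.int64(18)), (np.float64(0.024), np.int64(32)), (np.float64(0.027), np.int64(37)), (np.float64(0.03), np.int64(35)), (np.float64(0.033), np.int64(36)), (np.float64(0.036), np.int64(23)), (np.float64(0.039), np.int64(35)), (np.float64(0.042), np.int64(39)), (np.float64(0.045), np.int64(26)), (np.float64(0.048), np.int64(33)), (np.float64(0.051), np.int64(30)), (np.float64(0.054), np.int64(28)), (np.float64(0.057), np.int64(99)), (np.float64(0.06), np.int64(916)), (np.float64(0.063), np.int64(2807)), (np.float64(0.066), np.int64(586)), (np.float64(0.069), np.int64(80)), (np.float64(0.072), np.int64(183)), (np.float64(0.075), np.int64(247)), (np.float64(0.078), np.int64(97)), (np.float64(0.081), np.int64(59)), (np.float64(0.084), np.int64(57)), (np.float64(0.087), np.int64(25)), (np.float64(0.09), np.int64(29)), (np.float64(0.093), np.int64(54)), (np.
[... 1931 characters left out ...]
np.int64(91)), (np.float64(0.105), np.int64(51)), (np.float64(0.108), np.int64(60)), (np.float64(0.111), np.int64(166)), (np.float64(0.114), np.int64(174)), (np.float64(0.117), np.int64(260)), (np.float64(0.12), np.int64(17))]
head z 0.06787424764915888 ((0.6372407078742981, -0.1552629917860031), (0.2607775628566742, 0.2411545217037201), 66.43206024169922)
timer 742 [ 0.570283   -0.13467939  0.11468681] [0.10633846 0.11475674 0.1196249 ] ((0.5653641819953918, -0.128996342420578), (0.056290507316589355, 0.061924997717142105), 67.43817901611328)
dark [[ 0.6023937  -0.04964303]
 [ 0.5411131  -0.2085726 ]] [array([0.07290751, 0.07848786, 0.08674871]), array([0.07379275, 0.09728261, 0.10198573])]
```

{"fn": "drive_tool", "kwargs": {
  "moves": [-0.98, -0.87, 0, 0, 0, -1.96, -1.74, 0, 0, 0, -2.94, -2.61, 0, 0, 0, -3.92, -3.48, 0, 0, 0, -4.9, -4.35, 0, 0, 0],
  "squeeze": 20
}}

```text
time_s: 0.72
tool_pos: [0.3233, 0.3993, 0.2222]
tool_rot: [-180.0, -0.0, 163.6]
force: [0.7, -0.4, 0.2]
grip_width: 0.0451
grasp_force: 0.0
```

{"fn": "drive_tool", "kwargs": {
  "moves": [-0.98, -0.87, 0, 0, 0, -1.96, -1.74, 0, 0, 0, -2.94, -2.61, 0, 0, 0, -3.92, -3.48, 0, 0, 0, -4.9, -4.35, 0, 0, 0]
}}

```text
time_s: 1.35
tool_pos: [0.4619, 0.1772, 0.2224]
tool_rot: [180.0, -0.0, 163.6]
force: [0.5, 0.2, -0.3]
grip_width: 0.0015
grasp_force: 0.0
```

{"fn": "drive_tool", "kwargs": {
  "moves": [-0.98, -0.87, 0, 0.2, 0, -1.96, -1.74, 0, 0.4, 0, -2.94, -2.61, 0, 0.65, 0, -3.92, -3.48, 0, 0.65, 0, -4.9, -4.35, 0, 0.65, 0]
}}

```text
time_s: 1.98
tool_pos: [0.6008, -0.0447, 0.2223]
tool_rot: [180.0, -0.0, 157.1]
force: [1.0, 1.1, -0.5]
grip_width: 0.0005
grasp_force: 0.0
```

```bash
python3 - <<'E'
from h import *
im,d,W=cloud("wrist"); cv2.imwrite("pics/w0.png",im[...,::-1]); np.savez("w0.npz",im=im,W=W)
w=W.reshape(-1,3); w=w[np.isfinite(w).all(1)]
h,e=np.histogram(w[:,2],np.arange(0,.16,.002)); print([(round(float(a),3),int(b)) for a,b in zip(e,h) if b>800])
z=w[(w[:,2]>.058)&(w[:,2]<.09)]
print(w.min(0),w.max(0))
E
```

```text
[(0.0, 88372), (0.002, 2565), (0.01, 1435), (0.012, 2012), (0.064, 5928), (0.066, 4638), (0.068, 1162), (0.098, 883), (0.112, 1437), (0.116, 1385)]
[ 0.31759201 -0.4258621  -0.34416802] [1.33111219 0.32182343 0.33595937]
```

View pics/w0.png

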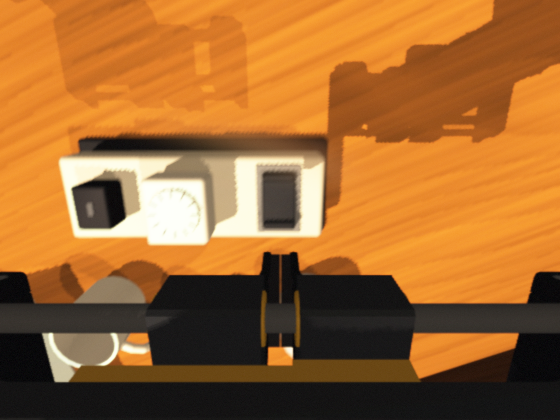

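The wrist view has the head at (60–328, 152–238), the switch at (278,197), the dial at (175,210) and the charger at (98,203). The closed fingertips are at (281,260). I'll fit the head, switch and dial in this view.

```bash
python3 - <<'E'
from h import *
f=np.load("w0.npz"); im=f["im"].astype(int); W=f["W"]
m=np.zeros((420,560),bool); m[135:248,50:335]=1
hd=m&(abs(W[...,2]-.066)<.005)
r=cv2.minAreaRect(W[hd][:,:2].astype(np.float32)); print("head",r,np.median(W[hd][:,2]))
b=np.zeros_like(m); b[155:238,235:322]=1
k=b&(im.max(2)<100)&(W[...,2]>.066)
s=W[k]; print("switch",cv2.minAreaRect(s[:,:2].astype(np.float32)),np.percentile(s[:,2],[5,50,95]))
a=np.radians(67.1); X=np.array([np.sin(a),-np.cos(a)])
p=(s[:,:2]-np.array(cv2.minAreaRect(s[:,:2].astype(np.float32))[0]))@X
for q in np.arange(-.03,.03,.006):
    t=s[(p>q)&(p<=q+.006)]; print(round(q+.003,3),len(t),t[:,2].mean().round(4) if len(t) else '')
t=np.zeros_like(m); t[170:245,140:215]=1; T=W[t&(W[...,2]>.104)]
print("timer",cv2.minAreaRect(T[:,:2].astype(np.float32)),np.percentile(T[:,2],[10,25,50,75,90]))
E
```

```text
head ((0.5695126056671143, -0.12384027242660522), (0.25900816917419434, 0.08495369553565979), 67.1539306640625) 0.06591965455751685
switch ((0.6023470759391785, -0.045088667422533035), (0.032971519976854324, 0.054594382643699646), 66.85565948486328) [0.07405899 0.07768908 0.08594078]
-0.027 116 0.0781
-0.021 163 0.0777
-0.015 212 0.0745
-0.009 201 0.0755
-0.003 200 0.0764
0.003 207 0.0774
0.009 205 0.0781
0.015 206 0.0791
0.021 257 0.0842
0.027 36 0.0846
timer ((0.5670183300971985, -0.1279841661453247), (0.05455629900097847, 0.05894079431891441), 67.47537231445312) [0.11184096 0.11305689 0.11438298 0.11748656 0.11810324]
```

{"fn": "drive_tool", "kwargs": {
  "moves": [-0.3, 0, 0.8, 0, 0, -0.65, 0, 1.7, 0, 0, -0.65, 0, 2.6, 0, 0, -0.65, 0, 3.15, 0, 0, -0.65, 0, 3.15, 0, 0]
}}

```text
time_s: 2.65
tool_pos: [0.6222, -0.0533, 0.0942]
tool_rot: [-179.9, -0.3, 157.1]
force: [0.5, -0.1, 0.5]
grip_width: 0.0002
grasp_force: 0.0
```

{"fn": "drive_tool", "kwargs": {
  "moves": [0, 0, 0.03, 0, 0, 0, 0, 0.06, 0, 0, 0, 0, 0.09, 0, 0, 0, 0, 0.12, 0, 0, 0, 0, 0.15, 0, 0]
}}

```text
time_s: 3.28
tool_pos: [0.6242, -0.0537, 0.0906]
tool_rot: [180.0, 0.0, 157.1]
force: [-0.9, -0.2, 0.6]
grip_width: 0.0002
grasp_force: 0.0
```

{"fn": "drive_tool", "kwargs": {
  "moves": [0, 0, 0.02, 0, 0, 0, 0, 0.04, 0, 0, 0, 0, 0.06, 0, 0, 0, 0, 0.08, 0, 0, 0, 0, 0.08, 0, 0]
}}

```text
time_s: 3.9
tool_pos: [0.6241, -0.0536, 0.0873]
tool_rot: [-180.0, -0.0, 157.1]
force: [-0.5, 0.4, -0.3]
grip_width: 0.0004
grasp_force: 0.0
```

{"fn": "drive_tool", "kwargs": {
  "moves": [0, 0, 0.02, 0, 0, 0, 0, 0.03, 0, 0, 0, 0, 0.04, 0, 0, 0, 0, 0.04, 0, 0]
}}

```text
time_s: 4.4
tool_pos: [0.6244, -0.0537, 0.0863]
tool_rot: [180.0, 0.0, 157.1]
force: [-0.9, -0.3, 4.5]
grip_width: 0.0002
grasp_force: 2.3
```

{"fn": "drive_tool", "kwargs": {
  "moves": [0, 0, 0.01, 0, 0, 0, 0, 0.02, 0, 0, 0, 0, 0.03, 0, 0, 0, 0, 0.03, 0, 0]
}}

```text
time_s: 4.9
tool_pos: [0.6249, -0.0539, 0.0851]
tool_rot: [180.0, 0.1, 157.1]
force: [0.9, 0.0, 4.5]
grip_width: 0.0005
grasp_force: 2.3
```

{"fn": "drive_tool", "kwargs": {
  "moves": [0, 0, 0.01, 0, 0, 0, 0, 0.02, 0, 0, 0, 0, 0.03, 0, 0, 0, 0, 0.03, 0, 0]
}}

```text
time_s: 5.4
tool_pos: [0.6226, -0.0531, 0.0822]
tool_rot: [-180.0, -0.2, 157.1]
force: [0.2, 0.6, 0.4]
grip_width: 0.0006
grasp_force: 0.0
```

{"fn": "drive_tool", "kwargs": {
  "moves": [0, 0, -0.8, 0, 0, 0.3, 0, -2.0, 0, 0, 0.65, 0, -3.4, 0, 0, 0.65, 0, -3.45, 0, 0, 0.65, 0, -3.45, 0, 0]
}}

```text
time_s: 6.02
tool_pos: [0.5992, -0.043, 0.2202]
tool_rot: [-180.0, -0.1, 157.1]
force: [-1.3, 0.6, -0.0]
grip_width: 0.0005
grasp_force: 0.0
```

```bash
cat > sw.py <<'E'
from h import *
import sys
o=env.get_obs(); print(o["tool_pos"],o["force"])
im,d,W=cloud("wrist"); cv2.imwrite(f"pics/{sys.argv[1]}.png",im[...,::-1])
x=np.array([.9216,-.388]); y=np.array([.388,.9216]); q=W[...,:2]-np.array([.6025,-.0455])
X,Y=q@x,q@y
for c in np.arange(-.026,.03,.006):
    s=(abs(X-c)<.003)&(abs(Y)<.012)&(W[...,2]>.06)&(W[...,2]<.1); print(round(c,3),s.sum(),np.median(W[...,2][s]).round(4))
t=(np.hypot(X,Y+.09)<.019)&(W[...,2]>.09)&(W[...,2]<.13); print("dial",t.sum(),np.percentile(W[...,2][t],[10,50,90]))
h=(abs(Y+.047)<.008)&(abs(X)<.035)&(W[...,2]>.055)&(W[...,2]<.08); print("head",h.sum(),np.median(W[...,2][h]))
g=(abs(Y+.09)<.035)&(abs(X)<.04)&(W[...,2]>.09)&(W[...,2]<.13); r=cv2.minAreaRect(W[g][:,:2].astype(np.float32)); print(r)
E
python3 sw.py w1
```

```text
[ 0.59922382 -0.04304482  0.22017747] [-1.27866656  0.59229323 -0.02945453]
-0.026 258 0.0803
-0.02 128 0.086
-0.014 156 0.0792
-0.008 147 0.0782
-0.002 135 0.0773
0.004 137 0.0764
0.01 142 0.0753
0.016 121 0.0744
0.022 180 0.0784
0.028 50 0.0783
dial 1497 [0.11678313 0.11760718 0.11852094]
head 1088 0.06597969970447363
((0.56728196144104, -0.1280536651611328), (0.05444632098078728, 0.05982867628335953), 67.12966918945312)
```

The slope of the paddle has reversed, so the switch is off. The dial is at 117.5 mm and should end near 110 mm.

{"fn": "drive_tool", "kwargs": {
  "moves": [-0.05, -1.1, 0.5, 0, 0, -0.09, -2.27, 1.1, 0, 0, -0.09, -2.27, 1.9, 0, 0, -0.09, -2.27, 2.38, 0, 0, -0.09, -2.27, 2.38, 0, 0]
}}

```text
time_s: 6.7
tool_pos: [0.5667, -0.1274, 0.1235]
tool_rot: [-179.9, -0.3, 157.1]
force: [-0.5, 0.1, 0.3]
grip_width: 0.0002
grasp_force: 0.0
```

{"fn": "drive_tool", "kwargs": {
  "moves": [0, 0, 0.03, 0, 0, 0, 0, 0.06, 0, 0, 0, 0, 0.09, 0, 0, 0, 0, 0.11, 0, 0, 0, 0, 0.11, 0, 0]
}}

```text
time_s: 7.32
tool_pos: [0.5682, -0.1285, 0.1218]
tool_rot: [180.0, 0.0, 157.1]
force: [0.2, 0.7, -0.5]
grip_width: 0.0007
grasp_force: 0.0
```

{"fn": "drive_tool", "kwargs": {
  "moves": [0, 0, 0.02, 0, 0, 0, 0, 0.04, 0, 0, 0, 0, 0.06, 0, 0, 0, 0, 0.08, 0, 0, 0, 0, 0.1, 0, 0]
}}

```text
time_s: 7.95
tool_pos: [0.5682, -0.1286, 0.1177]
tool_rot: [180.0, 0.0, 157.1]
force: [-0.7, -0.1, 0.7]
grip_width: 0.0004
grasp_force: 0.0
```

{"fn": "drive_tool", "kwargs": {
  "moves": [0, 0, 0.015, 0, 0, 0, 0, 0.03, 0, 0, 0, 0, 0.045, 0, 0, 0, 0, 0.06, 0, 0, 0, 0, 0.06, 0, 0]
}}

```text
time_s: 8.57
tool_pos: [0.5682, -0.1286, 0.1161]
tool_rot: [180.0, 0.0, 157.1]
force: [-1.4, 1.2, 5.6]
grip_width: 0.0002
grasp_force: 2.7
```

Contact, sliding at about 6 N. I'll go on in 0.6 mm steps towards 110 mm.

{"fn": "drive_tool", "kwargs": {
  "moves": [0, 0, 0.015, 0, 0, 0, 0, 0.03, 0, 0, 0, 0, 0.045, 0, 0, 0, 0, 0.06, 0, 0, 0, 0, 0.075, 0, 0]
}}

```text
time_s: 9.2
tool_pos: [0.5682, -0.1286, 0.1132]
tool_rot: [180.0, 0.0, 157.1]
force: [-2.0, 0.7, 5.3]
grip_width: 0.0004
grasp_force: 2.9
```

{"fn": "drive_tool", "kwargs": {
  "moves": [0, 0, 0.01, 0, 0, 0, 0, 0.02, 0, 0, 0, 0, 0.03, 0, 0, 0, 0, 0.03, 0, 0]
}}

```text
time_s: 9.7
tool_pos: [0.5682, -0.1286, 0.112]
tool_rot: [180.0, 0.0, 157.1]
force: [-1.9, 0.1, 5.3]
grip_width: 0.0008
grasp_force: 2.7
```

{"fn": "drive_tool", "kwargs": {
  "moves": [0, 0, 0.01, 0, 0, 0, 0, 0.02, 0, 0, 0, 0, 0.02, 0, 0]
}}

```text
time_s: 10.07
tool_pos: [0.5682, -0.1286, 0.1112]
tool_rot: [180.0, 0.0, 157.1]
force: [-2.5, 0.8, 5.9]
grip_width: 0.0003
grasp_force: 2.8
```

{"fn": "drive_tool", "kwargs": {
  "moves": [0, 0, 0.01, 0, 0, 0, 0, 0.01, 0, 0]
}}

```text
time_s: 10.32
tool_pos: [0.5682, -0.1285, 0.1107]
tool_rot: [180.0, 0.0, 157.1]
force: [-1.4, 0.2, 5.9]
grip_width: 0.0004
grasp_force: 2.8
```

{"fn": "drive_tool", "kwargs": {
  "moves": [0, 0, 0.01, 0, 0, 0, 0, 0.01, 0, 0]
}}

```text
time_s: 10.58
tool_pos: [0.5682, -0.1286, 0.1104]
tool_rot: [180.0, 0.0, 157.1]
force: [-2.1, 1.1, 5.1]
grip_width: 0.0007
grasp_force: 2.8
```

{"fn": "drive_tool", "kwargs": {
  "moves": [0, 0, 0.01, 0, 0, 0, 0, 0.01, 0, 0]
}}

```text
time_s: 10.82
tool_pos: [0.5682, -0.1286, 0.11]
tool_rot: [180.0, -0.0, 157.1]
force: [-1.3, 0.7, 6.0]
grip_width: 0.0004
grasp_force: 3.0
```

{"fn": "drive_tool", "kwargs": {
  "moves": [0, 0, 0.01, 0, 0, 0, 0, 0.01, 0, 0]
}}

```text
time_s: 11.08
tool_pos: [0.5682, -0.1286, 0.11]
tool_rot: [180.0, 0.0, 157.1]
force: [-2.9, 1.7, 8.8]
grip_width: 0.0005
grasp_force: 4.1
```

{"fn": "drive_tool", "kwargs": {
  "moves": [0, 0, 0.008, 0, 0, 0, 0, 0.008, 0, 0]
}}

```text
time_s: 11.32
tool_pos: [0.5683, -0.1286, 0.11]
tool_rot: [179.9, -0.0, 157.1]
force: [-4.6, 0.8, 9.2]
grip_width: 0.0004
grasp_force: 5.0
```

{"fn": "drive_tool", "kwargs": {
  "moves": [0, 0, -0.8, 0, 0, 0, 0, -1.8, 0, 0, 0.3, 1.1, -2.7, 0, 0, 0.64, 2.25, -2.7, 0, 0, 0.64, 2.25, -2.7, 0, 0]
}}

```text
time_s: 11.95
tool_pos: [0.5803, -0.0298, 0.2164]
tool_rot: [179.9, -0.0, 157.5]
force: [-0.7, 0.6, -0.2]
grip_width: 0.0002
grasp_force: 0.0
```

```bash
python3 sw.py w2
```

```text
[ 0.58034321 -0.02980979  0.21640374] [-0.74636108  0.62714203 -0.23156829]
-0.026 275 0.0805
-0.02 113 0.0858
-0.014 127 0.0793
-0.008 145 0.0782
-0.002 135 0.0774
0.004 136 0.0765
0.01 127 0.0755
0.016 131 0.0747
0.022 187 0.0783
0.028 28 0.0787
dial 1363 [0.10919199 0.11002764 0.11089967]
head 1043 0.06602322200627672
((0.5671306252479553, -0.1280793696641922), (0.054653238505125046, 0.05945540964603424), 67.22647857666016)
```

The dial is 44 mm above the head, so the timer is home. The switch is still off.

{"fn": "drive_tool", "kwargs": {
  "moves": [0, 0, 0, 0, 0, 0, 0, 0.9, 0, 0, 0, 0, 1.9, 0, 0, 0, 0, 2.9, 0, 0, 0, 0, 2.9, 0, 0]
}}

```text
time_s: 12.62
tool_pos: [0.5767, -0.0374, 0.0974]
tool_rot: [-179.8, -0.3, 156.9]
force: [-0.3, -0.0, 0.3]
grip_width: 0.0005
grasp_force: 0.0
```

{"fn": "drive_tool", "kwargs": {
  "moves": [0, 0, 0.03, 0, 0, 0, 0, 0.06, 0, 0, 0, 0, 0.09, 0, 0, 0, 0, 0.12, 0, 0, 0, 0, 0.12, 0, 0]
}}

```text
time_s: 13.25
tool_pos: [0.5797, -0.0356, 0.0958]
tool_rot: [180.0, 0.0, 157.1]
force: [-0.1, 0.2, 0.1]
grip_width: 0.0008
grasp_force: 0.0
```

{"fn": "drive_tool", "kwargs": {
  "moves": [0, 0, 0.04, 0, 0, 0, 0, 0.08, 0, 0, 0, 0, 0.12, 0, 0, 0, 0, 0.16, 0, 0, 0, 0, 0.2, 0, 0]
}}

```text
time_s: 13.88
tool_pos: [0.5796, -0.0357, 0.0875]
tool_rot: [180.0, -0.0, 157.1]
force: [-0.4, -0.9, 0.9]
grip_width: 0.0001
grasp_force: 0.0
```

{"fn": "drive_tool", "kwargs": {
  "moves": [0, 0, 0.015, 0, 0, 0, 0, 0.03, 0, 0, 0, 0, 0.045, 0, 0, 0, 0, 0.06, 0, 0, 0, 0, 0.06, 0, 0]
}}

```text
time_s: 14.5
tool_pos: [0.5798, -0.0357, 0.0862]
tool_rot: [180.0, 0.0, 157.1]
force: [-2.8, -0.2, 7.4]
grip_width: 0.0004
grasp_force: 3.3
```

{"fn": "drive_tool", "kwargs": {
  "moves": [0, 0, 0.01, 0, 0, 0, 0, 0.02, 0, 0, 0, 0, 0.03, 0, 0, 0, 0, 0.03, 0, 0]
}}

```text
time_s: 15.0
tool_pos: [0.5789, -0.0354, 0.0845]
tool_rot: [180.0, -0.1, 157.1]
force: [-3.3, 0.9, 5.8]
grip_width: 0.0007
grasp_force: 2.6
```

{"fn": "drive_tool", "kwargs": {
  "moves": [0, 0, 0.01, 0, 0, 0, 0, 0.02, 0, 0, 0, 0, 0.03, 0, 0, 0, 0, 0.03, 0, 0]
}}

```text
time_s: 15.5
tool_pos: [0.5798, -0.0358, 0.0826]
tool_rot: [-180.0, 0.0, 157.1]
force: [0.4, 0.4, -1.3]
grip_width: 0.0006
grasp_force: 0.0
```

It snapped over. I'll lift away and check.

{"fn": "drive_tool", "kwargs": {
  "moves": [0, 0, -0.8, 0, 0, 0, 0, -2.0, 0, 0, 0, 0, -3.4, 0, 0, 0, 0, -3.4, 0, 0, 0, 0, -3.4, 0, 0]
}}

```text
time_s: 16.12
tool_pos: [0.5796, -0.0356, 0.2185]
tool_rot: [180.0, -0.0, 157.1]
force: [0.1, -0.6, -0.6]
grip_width: 0.0004
grasp_force: 0.0
```

```bash
python3 sw.py w3
```

```text
[ 0.57957313 -0.03563563  0.21848043] [ 0.08048731 -0.62315227 -0.63298733]
-0.026 209 0.0774
-0.02 122 0.0777
-0.014 144 0.0748
-0.008 148 0.0758
-0.002 144 0.0767
0.004 146 0.0776
0.01 148 0.0785
0.016 194 0.0799
0.022 131 0.0861
0.028 0 nan
dial 1348 [0.109162   0.11000825 0.11093269]
head 1026 0.0660243766269717
((0.5671045184135437, -0.12825068831443787), (0.05497776344418526, 0.059653665870428085), 67.42942810058594)
  return _methods._mean(a, axis=axis, dtype=dtype,
  ret = ret.dtype.type(ret / rcount)
```

View pics/w3.png

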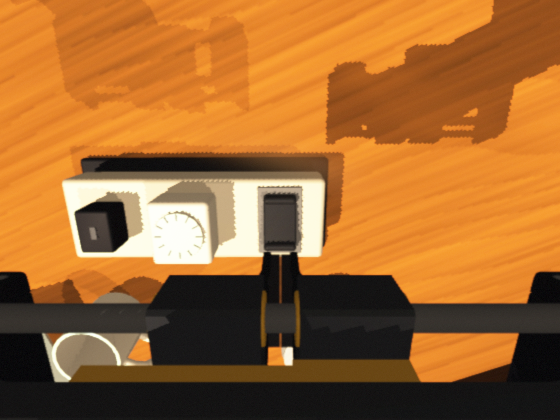

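The picture shows the timer seated, with its dial at (178,235), and the paddle at (281,220) with its near ridge down, which is on. The tool is clear of everything, so I'm handing in.

```bash
python3 -c "
from cell import env
print(env.sign_off())"
```

```text
the job is handed in; nothing more can be done
None
```

I switched the block off, pressed the timer fully home (dial 44 mm above the head) and switched the block on again in about 16 s; the highest force reading was about 10 N, the arm never went near the jar, mug or can, and the job is handed in.

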